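# Set the feed dial of a vertical slide and lock it

### The arm

A 6-joint arm with a two-finger parallel gripper is mounted at the origin on the work surface. World frame = base frame: x ahead of the robot, y to its left, z up, the work surface at z = 0. Lengths are in m, angles in degrees, forces in N, time in s.
With the tool pointing down it reaches from about 0.35 to 0.875 m from the base axis. Payload 4.2 kg.
Tool frame: the origin (TCP) lies at the centre of the arm's flange, where the gripper is bolted on; the fingertips stand 182 mm ahead of it and the grasp point (between the pads) lies 164 mm ahead of it (r.nose_length is the distance from the TCP to the fingertips, in m); z points along the fingers, y is the line along which they close (so a half turn about z gives the same grasp; the last joint's range is limited). The gripper opens to 87 mm and grips with 3 to 60 N. Pads are 19 mm wide; open, the fingers measure 117 mm over their backs; the gripper's body (75 mm by 190 mm) begins 51 mm behind the grasp point.
Start: joints at [-56.517, 22.042, 0.453, 0, -68.411, -14.817], TCP at [0.2, -0.592, 0.405] pointing down, gripper open.
Joint ranges: [-179.83, 179.83], [-69.29, 118.12], [-61.27, 80.66], [-181.25, 117.63], [-171.15, -9.14], [-177.46, 177.46]. Speed limits (degrees/s): [159.86, 159.86, 180, 180, 180, 180].

### API

Orientations are given as a 3x3 rotation matrix whose columns are the frame's x, y, z axes.
In Python, from station import r, vision gives the robot as it stands. The module is installed in compiled form; this text tells all that it offers.
- The arm moves only by the shell command python3 -m creep 'ROWS'. ROWS is JSON, a list of rows, each a list of 7 numbers: the opening, from -1 (shut) to 1 (fully open), then the shift along the tool's x, y, z in mm, then the turn, a rotation vector about the tool's x, y, z in degrees. A call has 1 to 8 rows; each row is the pose to reach, as a shift and turn from the pose commanded when the call began, along the tool's axes at that moment; what a row does not reach only later rows make up. A row lasts 1/12 s, in which the tool goes at most 41.7 mm and 7.16 degrees, less where a joint would pass 70% of its speed; a pose out of reach is approached as far as the arm can. A call with a gripper value outside its range is refused whole. The fingers move at their own pace and stop on an object; the grip force is fixed at half the most. Time passes only in rows, so rows that repeat a pose let the fingers close. It gives the time, the measured TCP pose, the force, the opening and the grip force at its end, in the units of the state.
- r.sense(): the state, without advancing time (a new reading comes with each control period).
- vision.capture(name): name is "side" or "top" or "wrist"; returns (picture, depth): 400x640x3 uint8, red, green, blue; 400x640 float32, m along the optical axis (not along the pixel's ray), 0 where there is no reading.
- vision.camera_model(name): a dict with "vertical_fov" (degrees; the focal length in pixels is half the picture's height over the tangent of half this angle, whatever the lens; pixels are square), "cx", "cy" (the principal point, pixels), "extrinsics" (4x4, takes a point from camera to world coordinates); the wrist camera has in their place "mount" (4x4, takes a point from camera to tool coordinates, whose origin is the TCP and whose axes are the flange's). Camera axes: x right, y down, z forward; pixel columns grow to the right and rows downward; lengths in m; the calibration is good to about 2 mm. A picture is of the moment at which its call begins: read the wrist's pose just before it. camera_model takes no time and is no camera call.
- r.finish_job(): hands the job in; it is judged then, once.
Trained networks look in the newest picture that a camera, given by its name, has taken for a name from the list of things; names that differ only in an ending like _2 or _b are one class to them, and where a whole thing is asked for, a point or a joint stands for the part that bears it (a point fixed in the world has none). Each returns a list of dicts, best first, with "conf" (0 to 1); they miss things now and then, are a little off and sometimes report something else, mostly with a low value. They report only what shows in the picture. A call takes as long as a camera call.
- vision.find_in(camera, thing): "uv" ([column, row] in pixels, amid what is visible of it).
- vision.cut_out(camera, thing): "region" (400x640 bool, what is visible of it) and "uv" ([column, row] in pixels, amid what is visible of it).
The state is a dict: "time_s": time; "joints": joint angles; "joint_velocities": joint speeds; "effort": joint torques, N m; "tcp_pos": TCP position; "ee_rot": TCP orientation; "wrist_force": force on the tool from outside, world axes, zero at the start; "moment": the same for the moment, N m; "gripper_width": opening from 0.0 (shut) to 1.0 (fully open); "gripper_force": force on a finger pad.
Only numpy, scipy, OpenCV 4.12 (cv2) and the standard library are available. Lean on these libraries where they do the work, as an engineer would, in place of code of your own. Each camera call takes 0.05 s, during which the arm holds its last target. There are 200 camera calls.

### The job

Set the feed of the green vertical slide: with a fingertip, push its crank handle round clockwise (seen from above) until the red zero line of the graduated dial lines up with the white index line on the fixed block, and stop there without running on past it, because the screw has backlash. Then, with the dial left on the line, push the red-balled lock lever round clockwise until it is home against its stop. Only push, do not take the handle or the lever's ball between the fingers, and leave the oil can, spanner and collet where they are.

Things in the scene. Friction and masses are not known exactly. Their poses are not given: they have to be found in the camera images.
- slide: Fixed vertical slide (tool slide of a bench machine), green casting: bed plate 220 x 280 x 25 mm, column 75 x 100 mm, and at 152 to 168 mm height a top bracket: a round boss 116 mm across and a 46 mm wide wing that runs out to 131 mm on its +y side. Origin on the bench under the dial's axis, z up, x pointing away from the operator (the steel slide plate with the tool block is on the +x side, the index block on the -x side). Yaw and place vary.
- dial_axis (a point): Point on the vertical axis of dial and crank, at the height of the dial's upper face (184 mm above the bench). The dial is an aluminium ring 92 mm across with 40 black division lines (9 degrees each, 7.2 mm apart at the rim).
- zero_line (a point): Outer end, on the rim 46 mm from the axis, of the red zero line on the dial's upper face. The dial ring is clamped to the crank hub and turns with the crank; at which angle it is clamped varies (about 90 degrees from the crank arm, give or take 20). At the start the line stands 0.75 to 2.55 rad short of the index, to be made up clockwise.
- index_line (a point): Inner end, 48 mm from the axis, of the white index line on the fixed green block (16 x 34 mm, top flush with the dial) on the -x side of the slide.
- crank_grip (a point): Middle of the upright black handle of the crank: 22 mm thick, 54 mm tall, from 212 to 266 mm above the bench (this point at 238 mm), 52 mm from the dial's axis. The steel crank arm below it is 16 mm wide and its top lies at 208 mm; the hub, at the axis, reaches 215 mm.
- crank (a joint): Angle of the crank about the dial's axis, rad, growing clockwise seen from above. 0 = arm along the slide's -y. Turning takes about 2.5 N at the handle; it stays where it is left and does not run on.
- lock_ball (a point): Centre of the red ball (24 mm) at the end of the lock lever, 70 mm from the lever's pivot and 214 mm above the bench. The lever is a dark 11 mm bar rising from 201 mm at the hub to 214 mm; its upright pivot stands on the bracket's wing 100 mm from the dial's axis, on the slide's +y side (slide frame 0, 0.100); the hub is 26 mm across.
- lock (a joint): Angle of the lock lever, rad, growing clockwise seen from above: 0 = fully loose, 1.2 = home against its stop (a thin upright steel pin on the wing, beside the hub). At 0 the lever points along the slide's -x, 20 degrees towards the dial (200 degrees from the slide's +x, counted anticlockwise); it starts between 0 and 0.35. Moving it takes about 2 to 3 N at the ball; it stays where it is left.
- oiler: Oil can, red with a brass cone on top, 68 mm across, 92 mm tall, with a thin bent steel spout up to 141 mm that sticks out 64 mm from the centre. Origin under its centre. Stands loose on the bench to the slide's +y side. Leave it alone.
- spanner: Steel spanner, 170 mm long, lying loose on the bench to the slide's -y side. Origin under its middle. Leave it alone.
- collet: Steel collet, 44 mm across, 62 mm tall, standing loose on the bench to the slide's -y side. Origin under its centre. Leave it alone.

How it is judged:
By the outcome, as a careful person would: the job done as asked, in the order asked, and still so for the second after the job is handed in, with the robot touching nothing.
It also fails if it takes over 61 s, if anything falls off the work surface, if the arm or the gripper's body presses on something with over 40 N, if the wrist force passes 120 N, or if a joint passes its speed limit or range.

## Working session

There is one attempt and no reset: what is moved stays moved. The work goes in short steps, Python scripts to look and compute and a shell command to move; the robot and the scene stay as the last step left them, time stands still between calls to the robot, and variables do not carry over. Pictures are saved under pics/ and viewed, at most 10 in all, crops included, and the job is handed in when it is done.

```bash
mkdir -p pics; cat > h.py <<'E'
from station import r, vision
import numpy as np, cv2
def cam(n):
    m=vision.camera_model(n); f=200/np.tan(np.radians(m["vertical_fov"])/2)
    if "extrinsics" in m: T=np.array(m["extrinsics"])
    else:
        s=r.sense(); W=np.eye(4); W[:3,:3]=s["ee_rot"]; W[:3,3]=s["tcp_pos"]; T=W@np.array(m["mount"])
    return f,m["cx"],m["cy"],T
def ray_z(c,uv,z):
    f,cx,cy,T=c; d=T[:3,:3]@np.array([(uv[0]-cx)/f,(uv[1]-cy)/f,1]); o=T[:3,3]
    return o+d*(z-o[2])/d[2]
def proj(c,p):
    f,cx,cy,T=c; q=np.linalg.inv(T)@np.append(p,1); return np.array([cx+f*q[0]/q[2],cy+f*q[1]/q[2]])
E
python3 - <<'E'
from h import *
c=cam("top"); print(c)
p,d=vision.capture("top"); cv2.imwrite("pics/top1.png",p[:,:,::-1])
np.save("top_d.npy",d)
for n,z in [("dial_axis",.184),("zero_line",.184),("index_line",.184),("crank_grip",.238),("lock_ball",.214),("slide",.1),("oiler",.05),("spanner",0),("collet",.06)]:
    for o in vision.find_in("top",n)[:2]: print(n,o["conf"],o["uv"],ray_z(c,o["uv"],z).round(4))
s=r.sense(); print(s["time_s"],s["tcp_pos"],s["ee_rot"])
E
```

```text
(np.float64(427.3604918281144), 309.7349614258056, 199.9829615839184, array([[ 0.02254482, -0.99627956,  0.08317919,  0.48690442],
       [-0.99966639, -0.02351371, -0.01068689,  0.03871055],
       [ 0.01260298, -0.08291051, -0.9964773 ,  1.10146745],
       [ 0.        ,  0.        ,  0.        ,  1.        ]]))
dial_axis 0.98 [359.0, 191.5] [ 0.5844 -0.0772  0.184 ]
zero_line 0.56 [361.7, 190.1] [ 0.5876 -0.083   0.184 ]
index_line 0.67 [358.1, 195.5] [ 0.5757 -0.0753  0.184 ]
crank_grip 0.73 [369.5, 184.9] [ 0.5927 -0.0916  0.238 ]
crank_grip 0.29 [442.4, 167.0] [ 0.6332 -0.2408  0.238 ]
lock_ball 0.64 [368.5, 183.4] [ 0.5987 -0.0931  0.214 ]
lock_ball 0.54 [322.2, 193.6] [0.575  0.0035 0.214 ]
slide 0.6 [358.6, 197.2] [ 0.5798 -0.087   0.1   ]
oiler 0.79 [259.8, 173.9] [0.6366 0.1526 0.05  ]
oiler 0.51 [323.3, 192.3] [ 0.5945 -0.0057  0.05  ]
spanner 0.61 [452.4, 225.9] [ 0.5204 -0.3432  0.    ]
collet 0.67 [443.8, 166.4] [ 0.6649 -0.3019  0.06  ]
0.5 [ 0.20005846 -0.59208338  0.40469802] [[-9.47392787e-01 -3.20073282e-01 -3.48257732e-05]
 [-3.20073284e-01  9.47392780e-01  1.18599395e-04]
 [-4.96681157e-06  1.23507011e-04 -9.99999992e-01]]
```

View pics/top1.png

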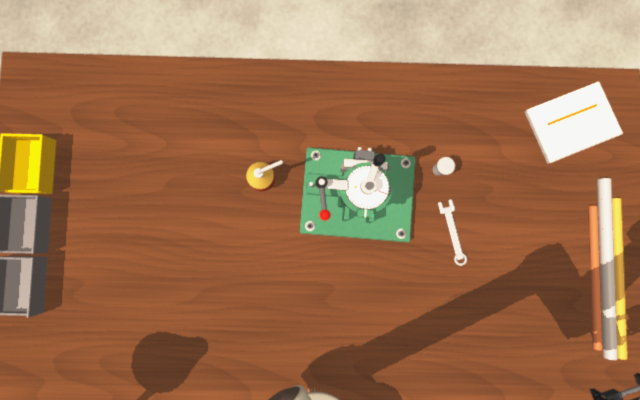

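The top view shows the dial at about (369,186), the black crank handle at (380,159), the red ball at (325,215) and the lock pivot at (322,183). The oil can is on the left at (260,176), and the collet and spanner are on the right. I'll zoom in and measure.

```bash
python3 - <<'E'
from h import *
p=cv2.imread("pics/top1.png"); c=cam("top")
cv2.imwrite("pics/top1z.png",cv2.resize(p[140:245,295:420],None,fx=5.6,fy=5.6,interpolation=cv2.INTER_CUBIC))
for n,uv,z in [("dial",(369,186.5),.184),("hub",(370,185.5),.215),("grip top",(380,159),.266),("ball",(325,215),.214),("pivot",(322,183),.201)]:
    print(n,ray_z(c,uv,z).round(4))
print(vision.camera_model("wrist"))
E
```

```text
dial [ 0.5958 -0.0987  0.184 ]
hub [ 0.5943 -0.0961  0.215 ]
grip top [ 0.6414 -0.1076  0.266 ]
ball [ 0.5304 -0.0032  0.214 ]
pivot [0.5988 0.0038 0.201 ]
{'vertical_fov': 62.05091129205113, 'cx': 325.4347531557836, 'cy': 201.012807767047, 'mount': array([[ 2.11113530e-04, -9.60202212e-01, -2.79305687e-01,
         7.60255906e-02],
       [ 9.99999780e-01,  3.78523185e-04, -5.45442943e-04,
         1.16501068e-03],
       [ 6.29459199e-04, -2.79305511e-01,  9.60202081e-01,
         2.06474125e-02],
       [ 0.00000000e+00,  0.00000000e+00,  0.00000000e+00,
         1.00000000e+00]])}
```

View pics/top1z.png

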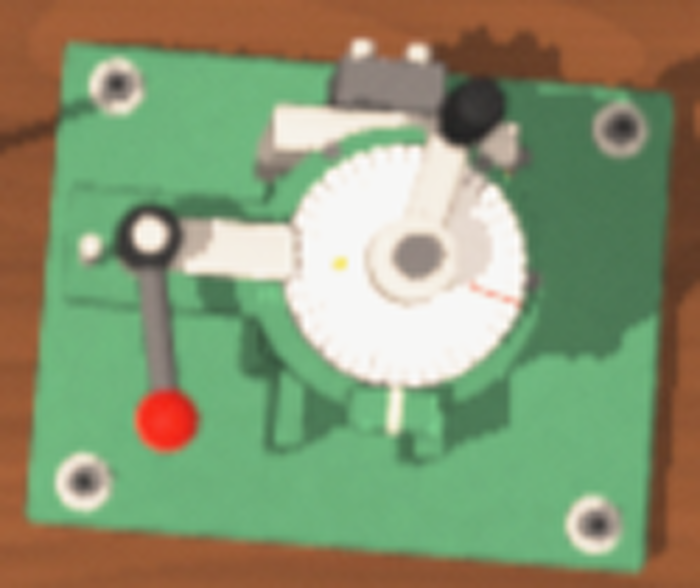

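The zoom shows the zero line's outer end at about (522,303), the dial centre at (405,264) and the index line at (395,388). The line is therefore about 76° short, clockwise. The crank arm points to +x and the lever's ball is at (166,420). I'll go in shut and high with the tool yaw at about 257°, so the tool's +x face does the pushing, then take a closer look.

```bash
python3 -m creep '[[-1,-15,10,-15,0,0,-3],[-1,-45,25,-40,0,0,-9],[-1,-80,46,-65,0,0,-15],[-1,-115,66,-95,0,0,-21],[-1,-150,87,-95,0,0,-27],[-1,-185,107,-95,0,0,-33],[-1,-220,127,-95,0,0,-39],[-1,-255,148,-95,0,0,-45]]'
python3 - <<'E'
from h import *
d=np.load("top_d.npy");f,cx,cy,T=cam("top")
v,u=np.mgrid[130:250,290:430]; z=d[130:250,290:430]
P=np.stack([(u-cx)/f*z,(v-cy)/f*z,z],-1)@T[:3,:3].T+T[:3,3]
P=P[z>0]; h=P[P[:,2]>.19]
for k in range(0,len(h),12): print(h[k].round(3),end=' ')
s=r.sense();print(s["tcp_pos"],s["joints"])
R=np.array(s["ee_rot"]);print("rem",R.T@(np.array([.645,-.085,.5])-s["tcp_pos"])*1000, np.degrees(np.arctan2(R[1,0],R[0,0])))
E
```

```text
time_s: 1.17
tcp_pos: [0.3897, -0.3748, 0.5005]
ee_rot: [[-0.439, -0.898, 0.001], [-0.898, 0.439, -0.001], [0.0, -0.002, -1.0]]
wrist_force: [1.2, 0.2, -0.3]
gripper_width: 0.48
gripper_force: 0.0
[ 0.655 -0.105  0.256] [ 0.653 -0.101  0.245] [ 0.648 -0.102  0.263] [ 0.645 -0.104  0.266] [ 0.643 -0.104  0.267] [ 0.642 -0.102  0.263] [ 0.64  -0.101  0.259] [ 0.641 -0.099  0.245] [ 0.64  -0.1    0.239] [ 0.64  -0.1    0.225] [ 0.639 -0.101  0.221] [ 0.639 -0.105  0.211] [ 0.637 -0.109  0.208] [ 0.632 -0.101  0.208] [ 0.63  -0.109  0.21 ] [ 0.626 -0.099  0.207] [ 0.624 -0.108  0.206] [ 0.619 -0.097  0.21 ] [ 0.618 -0.104  0.205] [ 0.615 -0.099  0.212] [0.611 0.    0.209] [0.608 0.013 0.211] [ 0.611 -0.092  0.21 ] [0.606 0.007 0.212] [ 0.609 -0.026  0.193] [ 0.609 -0.106  0.206] [ 0.607 -0.011  0.191] [ 0.608 -0.041  0.192] [ 0.607 -0.097  0.209] [0.601 0.004 0.215] [ 0.605 -0.022  0.19 ] [ 0.604 -0.08   0.211] [ 0.605 -0.105  0.208] [0.599 0.002 0.215] [ 0.603 -0.033  0.191] [ 0.602 -0.086  0.214] [0.597 0.029 0.212] [ 0.598 -0.     0.21 ] [ 0.601 -0.037  0.193] [ 0.599 -0.088  0.215] [
[... 381 characters left out ...]
585 0.002 0.207] [ 0.587 -0.097  0.212] [ 0.585 -0.081  0.207] [ 0.585 -0.105  0.212] [ 0.583 -0.093  0.209] [ 0.581 -0.085  0.209] [0.577 0.002 0.208] [0.575 0.002 0.21 ] [0.568 0.008 0.211] [0.564 0.006 0.212] [0.56  0.001 0.212] [ 0.555 -0.003  0.214] [0.549 0.003 0.217] [0.545 0.005 0.213] [0.54  0.006 0.221] [ 0.538 -0.     0.227] [ 0.536 -0.003  0.227] [ 0.534 -0.005  0.225] [ 0.532 -0.007  0.225] [ 0.53  -0.009  0.224] [ 0.528 -0.011  0.222] [0.524 0.003 0.221] [ 0.522 -0.007  0.216] [ 0.38966003 -0.37479242  0.50047878] [-2.66942960e+01  1.06537768e+01 -1.80806711e+00 -6.66165732e-04
 -7.74462249e+01  6.43509581e-01]
rem [-372.48831249 -102.12944631    0.64016509] -116.05093101029334
```

```bash
python3 -m creep '[[-1,-35,-10,0,0,0,-2],[-1,-75,-21,0,0,0,-4],[-1,-115,-32,0,0,0,-6],[-1,-155,-43,0,0,0,-8],[-1,-195,-54,0,0,0,-10],[-1,-235,-65,0,0,0,-12],[-1,-275,-76,0,0,0,-13],[-1,-310,-86,0,0,0,-13]]'; python3 -m creep '[[-1,-30,-8,0,0,0,0],[-1,-50,-13,0,0,0,0],[-1,-62,-16,0,0,0,0],[-1,-62,-16,0,0,0,0],[-1,-62,-16,0,0,0,0]]'
python3 - <<'E'
from h import *
s=r.sense();print(s["time_s"],s["tcp_pos"],s["joints"])
c=cam("wrist"); p,d=vision.capture("wrist"); cv2.imwrite("pics/w1.png",p[:,:,::-1]); np.save("w1c.npy",np.array(c,dtype=object),allow_pickle=True)
for n,z in [("dial_axis",.184),("zero_line",.184),("index_line",.184),("crank_grip",.238),("lock_ball",.214)]:
    for o in vision.find_in("wrist",n)[:2]: print(n,o["conf"],o["uv"],ray_z(c,o["uv"],z).round(4))
E
```

```text
time_s: 1.83
tcp_pos: [0.6047, -0.1346, 0.4999]
ee_rot: [[-0.229, -0.973, 0.0], [-0.973, 0.229, 0.0], [-0.0, -0.0, -1.0]]
wrist_force: [0.3, -0.3, 0.7]
gripper_width: 0.009
gripper_force: 0.0
time_s: 2.25
tcp_pos: [0.6333, -0.0801, 0.4996]
ee_rot: [[-0.23, -0.973, -0.001], [-0.973, 0.23, -0.0], [0.0, 0.0, -1.0]]
wrist_force: [-0.2, 0.1, 0.1]
gripper_width: 0.004
gripper_force: 0.0
2.25 [ 0.63332445 -0.08009759  0.49961607] [ 7.29057378e+00  2.08734631e+01  1.20675008e+01  9.23820994e-03
 -8.12258876e+01 -2.05881970e+01]
dial_axis 0.62 [356.1, 136.3] [ 0.5959 -0.1213  0.184 ]
zero_line 0.76 [367.8, 151.8] [ 0.5886 -0.1057  0.184 ]
zero_line 0.44 [352.6, 131.1] [ 0.5979 -0.1264  0.184 ]
index_line 0.5 [356.6, 136.5] [ 0.5955 -0.121   0.184 ]
crank_grip 0.95 [361.2, 167.9] [ 0.6006 -0.104   0.238 ]
crank_grip 0.39 [354.4, 133.5] [ 0.6003 -0.1294  0.238 ]
lock_ball 0.65 [462.0, 256.8] [ 0.5292 -0.0019  0.214 ]
```

View pics/w1.png

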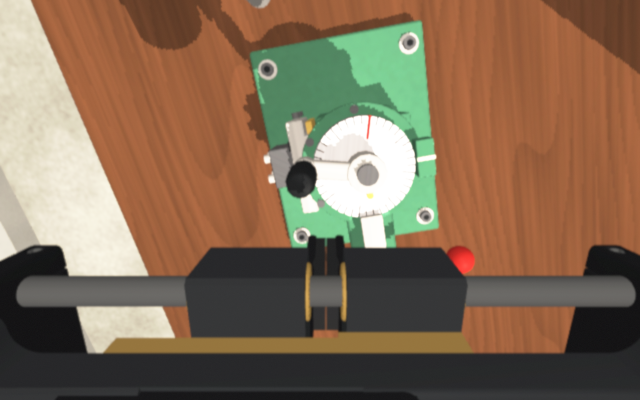

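The wrist view shows the dial centre near (365,166), the red line's outer end near (370,116), the index line from (417,159) to (435,157), the handle top at (301,178) and the red ball at (461,260). Next I'll fit these and plan the contact.

```bash
cat > dial.py <<'E'
from h import *
def measure(p,c,ax0,zside=None):
    """axis, zero angle, index angle (deg world) by colour in a metric top-down rectification at z=.184"""
    S=4000; half=.075; n=int(2*half*S)   # 0.25 mm/px ; col -> -y, row -> -x
    src=[];dst=[]
    for a,b in [(-1,-1),(-1,1),(1,-1),(1,1)]:
        q=np.array([ax0[0]+a*half,ax0[1]+b*half,.184]); src.append(proj(c,q)); dst.append([n/2-b*half*S,n/2-a*half*S])
    H=cv2.getPerspectiveTransform(np.float32(src),np.float32(dst))
    return cv2.warpPerspective(p,H,(n,n),flags=cv2.INTER_CUBIC)
E
python3 - <<'E'
from dial import *
c=cam("wrist"); p=cv2.imread("pics/w1.png")
for n,uv,z in [("dial",(364.5,166),.184),("hub",(368,174),.215),("grip top",(301,178),.266),("zero",(370,116),.184),("idx in",(417,159),.184),("idx out",(435,157),.184),("ball",(461,260),.214)]:
    print(n,ray_z(c,uv,z).round(4))
im=measure(p,c,(.595,-.097)); 
hsv=cv2.cvtColor(im,cv2.COLOR_BGR2HSV)
red=((hsv[:,:,0]<8)|(hsv[:,:,0]>172))&(hsv[:,:,1]>140)&(hsv[:,:,2]>100)
white=(hsv[:,:,1]<60)&(hsv[:,:,2]>150)
for rad in (15,46): cv2.circle(im,(300,300),rad*4,(255,0,0),1)
cv2.imwrite("pics/w1r.png",im)
ys,xs=np.nonzero(red); print(len(xs),xs.mean() if len(xs) else 0,ys.mean() if len(xs) else 0)
E
```

```text
dial [ 0.5937 -0.0948  0.184 ]
hub [ 0.5945 -0.094   0.215 ]
grip top [ 0.6418 -0.1132  0.266 ]
zero [ 0.5804 -0.1363  0.184 ]
idx in [ 0.5468 -0.0901  0.184 ]
idx out [ 0.531  -0.0882  0.184 ]
ball [5.302e-01 4.000e-04 2.140e-01]
220 428.72727272727275 346.83181818181816
```

View pics/w1r.png

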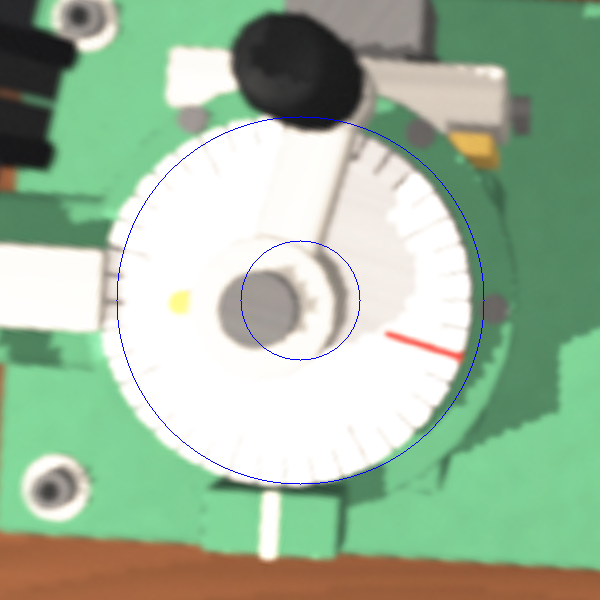

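The rectified view puts the axis at (0.5945,-0.094), with radius 46.2 mm as it should be. The zero line is 17.7° below right and the index is about 4° past straight down, so about 76° remain. The handle's azimuth is about -20°. I'll lower the tip beside the handle and compute arc rows.

```bash
python3 -m creep '[[-1,-1,-20,20,0,0,3],[-1,-1,-21,50,0,0,6.5],[-1,-1,-21,80,0,0,6.5],[-1,-1,-21,93,0,0,6.5],[-1,-1,-21,93,0,0,6.5]]'
cat > arc.py <<'E'
from h import *
import sys
def arc(ax,angs):
    "rows (tool mm, turn) turning the present tool clockwise about ax"
    s=r.sense(); R=np.array(s["ee_rot"]); p=np.array(s["tcp_pos"]); out=[]
    for a in angs:
        t=np.radians(-a); M=np.array([[np.cos(t),-np.sin(t),0],[np.sin(t),np.cos(t),0],[0,0,1]])
        q=np.array([*ax,p[2]]); d=R.T@(q+M@(p-q)-p)*1000
        out.append([-1,round(d[0],1),round(d[1],1),0,0,0,a])
    return out
if __name__=="__main__":
    ax=(float(sys.argv[1]),float(sys.argv[2])); s=r.sense(); R=np.array(s["ee_rot"])
    d=R.T@(np.array([*ax,0])-s["tcp_pos"]); print("axis in tool",d[:2]*1000,"yaw",np.degrees(np.arctan2(R[1,0],R[0,0])))
    print(arc(ax,[float(x) for x in sys.argv[3:]]))
E
python3 arc.py .5945 -.094 4 8 12 16 20 24 28 32 36 40
```

```text
time_s: 2.97
tcp_pos: [0.6532, -0.0847, 0.4021]
ee_rot: [[-0.341, -0.94, -0.009], [-0.94, 0.341, 0.0], [0.003, 0.008, -1.0]]
wrist_force: [-0.3, -0.2, 0.0]
gripper_width: 0.003
gripper_force: 0.0
axis in tool [27.72072037 48.64337904] yaw -109.91467357421712
[[-1, np.float64(3.7), np.float64(-1.9), 0, 0, 0, 4.0], [-1, np.float64(7.5), np.float64(-3.5), 0, 0, 0, 8.0], [-1, np.float64(11.4), np.float64(-4.8), 0, 0, 0, 12.0], [-1, np.float64(15.4), np.float64(-5.9), 0, 0, 0, 16.0], [-1, np.float64(19.5), np.float64(-6.7), 0, 0, 0, 20.0], [-1, np.float64(23.6), np.float64(-7.2), 0, 0, 0, 24.0], [-1, np.float64(27.8), np.float64(-7.4), 0, 0, 0, 28.0], [-1, np.float64(31.9), np.float64(-7.4), 0, 0, 0, 32.0], [-1, np.float64(36.1), np.float64(-7.0), 0, 0, 0, 36.0], [-1, np.float64(40.1), np.float64(-6.3), 0, 0, 0, 40.0]]
```

```bash
python3 -m creep '[[-1,3.7,-1.9,0,0,0,4],[-1,7.5,-3.5,0,0,0,8],[-1,11.4,-4.8,0,0,0,12],[-1,15.4,-5.9,0,0,0,16],[-1,19.5,-6.7,0,0,0,20],[-1,23.6,-7.2,0,0,0,24],[-1,27.8,-7.4,0,0,0,28],[-1,31.9,-7.4,0,0,0,32]]'
python3 arc.py .5945 -.094 4 8 12 16 20 24 28 32 36 40
python3 - <<'E'
from dial import *
c=cam("wrist"); p,_=vision.capture("wrist"); p=p[:,:,::-1].copy()
im=measure(p,c,(.595,-.097)); cv2.imwrite("pics/w2.png",np.hstack([cv2.resize(p,(400,250)),cv2.resize(im,(250,250))])); cv2.imwrite("pics/w2r.png",im)
E
```

```text
time_s: 3.63
tcp_pos: [0.6503, -0.1165, 0.408]
ee_rot: [[-0.788, -0.615, 0.003], [-0.615, 0.788, 0.001], [-0.003, -0.001, -1.0]]
wrist_force: [-0.0, 2.2, -1.8]
gripper_width: 0.002
gripper_force: 1.3
axis in tool [31.50263328 52.34610084] yaw -142.04001117188392
[[-1, np.float64(3.7), np.float64(-2.0), 0, 0, 0, 4.0], [-1, np.float64(7.5), np.float64(-3.7), 0, 0, 0, 8.0], [-1, np.float64(11.5), np.float64(-5.1), 0, 0, 0, 12.0], [-1, np.float64(15.5), np.float64(-6.3), 0, 0, 0, 16.0], [-1, np.float64(19.6), np.float64(-7.2), 0, 0, 0, 20.0], [-1, np.float64(23.8), np.float64(-7.8), 0, 0, 0, 24.0], [-1, np.float64(28.0), np.float64(-8.1), 0, 0, 0, 28.0], [-1, np.float64(32.2), np.float64(-8.1), 0, 0, 0, 32.0], [-1, np.float64(36.4), np.float64(-7.8), 0, 0, 0, 36.0], [-1, np.float64(40.5), np.float64(-7.2), 0, 0, 0, 40.0]]
```

View pics/w2.png

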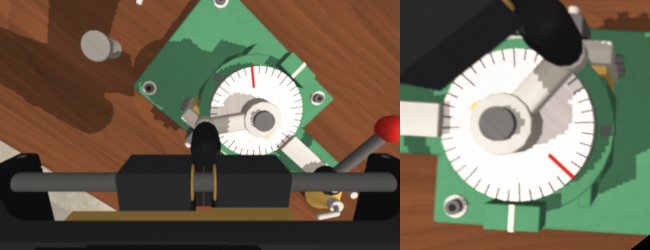

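The crank is following the finger, and the red line has moved to about 42° below right. I'll measure it automatically.

```bash
cat >> dial.py <<'E'
def angles(im):
    g=cv2.GaussianBlur(cv2.cvtColor(im,cv2.COLOR_BGR2HSV)[:,:,1],(5,5),0)
    hc=cv2.HoughCircles(g,cv2.HOUGH_GRADIENT,1,200,param1=100,param2=15,minRadius=180,maxRadius=190)
    cx,cy,rad=hc[0][0]
    hsv=cv2.cvtColor(im,cv2.COLOR_BGR2HSV); h,s,v=cv2.split(hsv)
    Y,X=np.mgrid[:im.shape[0],:im.shape[1]]; rr=np.hypot(X-cx,Y-cy)
    a=np.degrees(np.arctan2(Y-cy,X-cx))   # clockwise from image right
    red=((h<8)|(h>172))&(s>110)&(v>90)&(rr<190)&(rr>80)
    wh=(s<70)&(v>140)&(rr>195)&(rr<255)&(abs(a-94)<10)
    def ln(m):
        y,x=np.nonzero(m); vx,vy,x0,y0=cv2.fitLine(np.float32(np.c_[x,y]),cv2.DIST_HUBER,0,.01,.01).ravel()
        off=abs((cx-x0)*vy-(cy-y0)*vx)/4
        d=np.degrees(np.arctan2(vy,vx)); return dict(n=len(x),az=float(np.median(a[m])),dir=float(d%180),miss_mm=float(off),rr=(float(rr[m].min()/4),float(rr[m].max()/4)),end=(float(x[rr[m].argmax()]),float(y[rr[m].argmax()])))
    return (cx,cy,rad),ln(red),ln(wh)
E
python3 - <<'E'
from dial import *
for n in ("pics/w1r.png","pics/w2r.png"):
    for o in angles(cv2.imread(n)): print(o)
E
```

```text
(np.float32(300.5), np.float32(301.5), np.float32(183.8))
{'n': 397, 'az': 19.547348439219803, 'dir': 17.69942855834961, 'miss_mm': 1.0542230606079102, 'rr': (23.01426188258055, 42.62225064446972), 'end': (461.0, 359.0)}
{'n': 1357, 'az': 97.96257131255412, 'dir': 91.65132904052734, 'miss_mm': 6.176792144775391, 'rr': (48.76121665832386, 63.74681364585998), 'end': (273.0, 555.0)}
(np.float32(282.5), np.float32(298.5), np.float32(187.2))
{'n': 662, 'az': 43.909468982810964, 'dir': 42.87260437011719, 'miss_mm': 0.6541957855224609, 'rr': (25.98857922241999, 46.37247297697202), 'end': (420.0, 423.0)}
{'n': 1084, 'az': 94.19403025954034, 'dir': 93.2220458984375, 'miss_mm': 0.9443552494049072, 'rr': (48.75993488510829, 63.74681364585998), 'end': (255.0, 552.0)}
```

```bash
python3 -m creep '[[-1,3.7,-2,0,0,0,4],[-1,7.5,-3.7,0,0,0,8],[-1,11.5,-5.1,0,0,0,12],[-1,15.5,-6.3,0,0,0,16],[-1,19.6,-7.2,0,0,0,20],[-1,23.8,-7.8,0,0,0,24],[-1,28,-8.1,0,0,0,28],[-1,32.2,-8.1,0,0,0,32]]'
python3 arc.py .5945 -.094 2 4 6 8 10 12 14 16 18
cat > look.py <<'E'
from dial import *
import sys
c=cam("wrist"); p,_=vision.capture("wrist"); p=p[:,:,::-1].copy()
im=measure(p,c,(.595,-.097)); cv2.imwrite(f"pics/{sys.argv[1]}r.png",im); cv2.imwrite(f"pics/{sys.argv[1]}.png",p)
for o in angles(im): print(o)
E
python3 look.py w3
```

```text
time_s: 4.35
tcp_pos: [0.6302, -0.1426, 0.4083]
ee_rot: [[-0.994, -0.106, 0.004], [-0.106, 0.994, 0.001], [-0.004, 0.0, -1.0]]
wrist_force: [1.8, 2.8, -0.9]
gripper_width: 0.008
gripper_force: 1.3
axis in tool [32.11190825 51.98252238] yaw -173.94064617196526
[[-1, np.float64(1.8), np.float64(-1.0), 0, 0, 0, 2.0], [-1, np.float64(3.7), np.float64(-2.0), 0, 0, 0, 4.0], [-1, np.float64(5.6), np.float64(-2.9), 0, 0, 0, 6.0], [-1, np.float64(7.5), np.float64(-3.7), 0, 0, 0, 8.0], [-1, np.float64(9.5), np.float64(-4.5), 0, 0, 0, 10.0], [-1, np.float64(11.5), np.float64(-5.2), 0, 0, 0, 12.0], [-1, np.float64(13.5), np.float64(-5.8), 0, 0, 0, 14.0], [-1, np.float64(15.5), np.float64(-6.4), 0, 0, 0, 16.0], [-1, np.float64(17.6), np.float64(-6.8), 0, 0, 0, 18.0]]
(np.float32(280.5), np.float32(300.5), np.float32(185.0))
{'n': 668, 'az': 74.29671940717387, 'dir': 74.04134368896484, 'miss_mm': 0.16238689422607422, 'rr': (26.185038667147314, 46.5862774859722), 'end': (334.0, 479.0)}
{'n': 1059, 'az': 93.73400811794427, 'dir': 92.64483642578125, 'miss_mm': 1.0602359771728516, 'rr': (48.75993488510829, 63.742891760572014), 'end': (265.0, 555.0)}
```

```bash
python3 -m creep '[[-1,1.8,-1,0,0,0,2],[-1,3.7,-2,0,0,0,4],[-1,5.6,-2.9,0,0,0,6],[-1,7.5,-3.7,0,0,0,8],[-1,9.5,-4.5,0,0,0,10],[-1,11.5,-5.2,0,0,0,12],[-1,13.5,-5.8,0,0,0,14],[-1,13.5,-5.8,0,0,0,14]]'
python3 arc.py .5945 -.094 1 2 3 4 5 6
python3 look.py w4; python3 - <<'E'
import cv2
im=cv2.imread("pics/w4r.png"); cv2.imwrite("pics/w4z.png",cv2.resize(im[380:570,190:380],None,fx=3,fy=3,interpolation=cv2.INTER_CUBIC))
E
```

```text
time_s: 5.07
tcp_pos: [0.6174, -0.15, 0.4084]
ee_rot: [[-0.991, 0.135, 0.004], [0.135, 0.991, 0.0], [-0.004, 0.001, -1.0]]
wrist_force: [1.4, 2.3, 0.3]
gripper_width: 0.005
gripper_force: 1.1
axis in tool [31.82734167 52.14828614] yaw 172.26603943318614
[[-1, np.float64(0.9), np.float64(-0.5), 0, 0, 0, 1.0], [-1, np.float64(1.8), np.float64(-1.0), 0, 0, 0, 2.0], [-1, np.float64(2.8), np.float64(-1.5), 0, 0, 0, 3.0], [-1, np.float64(3.7), np.float64(-2.0), 0, 0, 0, 4.0], [-1, np.float64(4.7), np.float64(-2.4), 0, 0, 0, 5.0], [-1, np.float64(5.6), np.float64(-2.9), 0, 0, 0, 6.0]]
(np.float32(281.5), np.float32(300.5), np.float32(186.1))
{'n': 655, 'az': 88.80151834988152, 'dir': 87.860595703125, 'miss_mm': 0.5937930941581726, 'rr': (26.375296206867517, 46.44923303995449), 'end': (292.0, 486.0)}
{'n': 1056, 'az': 94.00009466209687, 'dir': 93.04821014404297, 'miss_mm': 0.9419505596160889, 'rr': (48.75993488510829, 63.742891760572014), 'end': (266.0, 555.0)}
```

View pics/w4z.png

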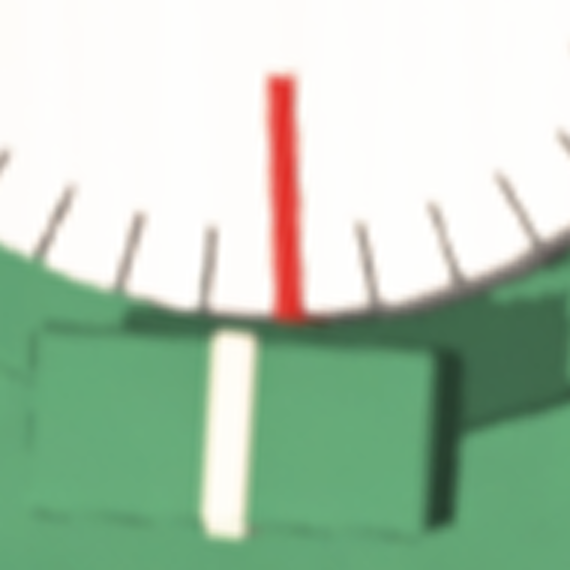

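The lines are about 5.2° apart, and the index is about 4.5 mm clockwise of the red line. I'll make a small advance.

```bash
python3 -m creep '[[-1,0.9,-0.5,0,0,0,1],[-1,1.8,-1,0,0,0,2],[-1,2.8,-1.5,0,0,0,3],[-1,3.7,-2,0,0,0,4],[-1,3.7,-2,0,0,0,4],[-1,3.7,-2,0,0,0,4]]'
python3 arc.py .5945 -.094 0.5 1 1.5 2
python3 look.py w5
```

```text
time_s: 5.62
tcp_pos: [0.6131, -0.1518, 0.407]
ee_rot: [[-0.979, 0.205, 0.0], [0.205, 0.979, -0.0], [-0.001, -0.0, -1.0]]
wrist_force: [2.6, -0.2, 2.0]
gripper_width: 0.006
gripper_force: 1.1
axis in tool [30.27104955 52.88051782] yaw 168.16903151277683
[[-1, np.float64(0.5), np.float64(-0.3), 0, 0, 0, 0.5], [-1, np.float64(0.9), np.float64(-0.5), 0, 0, 0, 1.0], [-1, np.float64(1.4), np.float64(-0.8), 0, 0, 0, 1.5], [-1, np.float64(1.9), np.float64(-1.0), 0, 0, 0, 2.0]]
(np.float32(280.5), np.float32(300.5), np.float32(185.0))
{'n': 672, 'az': 93.41108634862854, 'dir': 92.78923034667969, 'miss_mm': 0.3993889093399048, 'rr': (26.192198265895897, 46.4976477899689), 'end': (267.0, 486.0)}
{'n': 1042, 'az': 93.76707914634989, 'dir': 93.11530303955078, 'miss_mm': 0.6456494331359863, 'rr': (48.75993488510829, 63.742891760572014), 'end': (265.0, 555.0)}
```

```bash
python3 - <<'E'
import cv2,numpy as np
im=cv2.imread("pics/w5r.png"); cv2.imwrite("pics/w5z.png",cv2.resize(im[380:570,190:380],None,fx=3,fy=3,interpolation=cv2.INTER_CUBIC))
hsv=cv2.cvtColor(im,cv2.COLOR_BGR2HSV);h,s,v=cv2.split(hsv)
red=((h<8)|(h>172))&(s>110)&(v>90); wh=(s<70)&(v>140)
for y in (420,440,460,475,480): print(y,np.nonzero(red[y,230:330])[0].mean()+230)
for y in (500,510,525,545): print(y,np.nonzero(wh[y,230:310])[0].mean()+230)
E
```

```text
420 273.5
440 272.0
460 271.5
475 270.5
480 270.0
500 267.5
510 266.5
525 266.0
545 264.5
```

View pics/w5z.png

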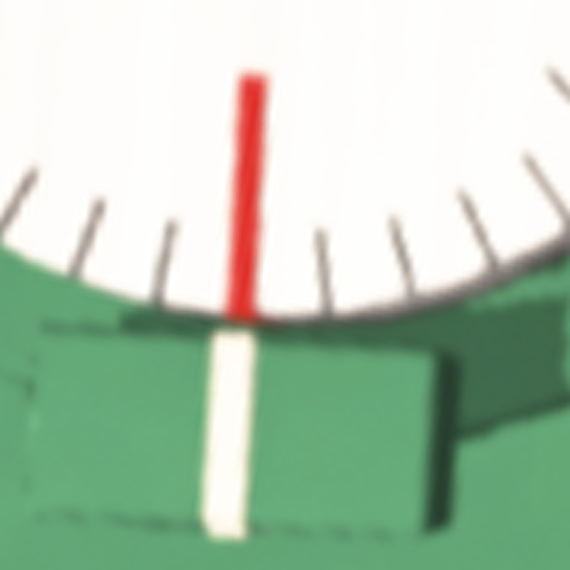

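The red line is within 0.3 mm (about 0.4°) short of the index, with no overrun. I'll leave it there, back off, rise, and go to the lock lever.

```bash
python3 -m creep '[[-1,-6,0,0,0,0,0],[-1,-14,0,0,0,0,0],[-1,-20,0,0,0,0,0],[-1,-20,0,-25,0,0,0],[-1,-20,0,-60,0,0,0],[-1,-20,0,-85,0,0,0],[-1,-20,0,-90,0,0,0]]'
python3 - <<'E'
from h import *
s=r.sense();R=np.array(s["ee_rot"]);print(R.T@(np.array([.533,-.033,.497])-s["tcp_pos"])*1000,np.degrees(np.arctan2(R[1,0],R[0,0])),s["joints"])
E
```

```text
time_s: 6.25
tcp_pos: [0.6333, -0.1562, 0.502]
ee_rot: [[-0.979, 0.205, 0.008], [0.205, 0.979, -0.002], [-0.008, -0.001, -1.0]]
wrist_force: [-0.2, 0.2, 0.7]
gripper_width: 0.008
gripper_force: 0.0
[123.42641452  99.99486342   3.9954674 ] 168.17708858316038 [   0.35595424   22.20134996   14.34174308    0.13228876  -81.69777131
 -102.19760072]
```

```bash
python3 -m creep '[[-1,12,10,0,0,0,-6],[-1,28,23,0,0,0,-13],[-1,45,36,0,0,0,-20],[-1,62,50,0,0,0,-27],[-1,78,63,0,0,0,-34],[-1,94,76,0,0,0,-41],[-1,110,89,0,0,0,-48],[-1,123,100,0,0,0,-55]]'; python3 -m creep '[[-1,0,0,0,0,0,-7],[-1,0,0,0,0,0,-14],[-1,0,0,0,0,0,-21],[-1,0,0,0,0,0,-28],[-1,0,0,0,0,0,-35],[-1,0,0,0,0,0,-42],[-1,0,0,0,0,0,-48],[-1,0,0,0,0,0,-52]]'
python3 - <<'E'
from h import *
c=cam("wrist"); p,d=vision.capture("wrist"); cv2.imwrite("pics/w6.png",p[:,:,::-1])
s=r.sense();R=np.array(s["ee_rot"]);print(R.T@(np.array([.533,-.033,.388])-s["tcp_pos"])*1000,np.degrees(np.arctan2(R[1,0],R[0,0])),s["joints"])
for o in vision.find_in("wrist","lock_ball")[:2]: print(o["conf"],o["uv"],ray_z(c,o["uv"],.214).round(4))
E
```

```text
time_s: 6.92
tcp_pos: [0.5322, -0.0318, 0.496]
ee_rot: [[-0.725, -0.689, -0.002], [-0.689, 0.725, -0.0], [0.002, 0.001, -1.0]]
wrist_force: [-0.1, 0.3, -0.0]
gripper_width: 0.006
gripper_force: 0.0
time_s: 7.58
tcp_pos: [0.5332, -0.0326, 0.4959]
ee_rot: [[0.095, -0.996, -0.002], [-0.996, -0.095, -0.0], [0.0, 0.002, -1.0]]
wrist_force: [0.6, -0.5, 0.6]
gripper_width: 0.004
gripper_force: 0.0
[4.26453029e-01 2.84146094e-04 1.07907312e+02] -84.50724770095871 [ 1.39085744e+01  1.01336312e+01 -3.08758028e+00 -1.78328391e-02
 -7.69013219e+01 -8.41176292e+00]
0.78 [262.4, 235.4] [0.5829 0.0029 0.214 ]
```

View pics/w6.png

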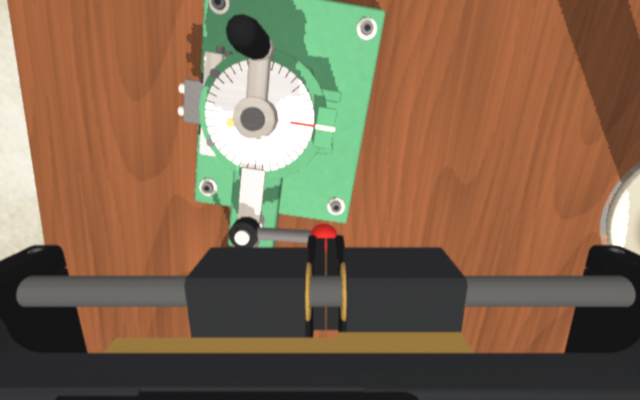

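The lever runs from its hub at (243,233) to the ball at (323,233), just ahead of the fingers as planned. The dial's red line still meets the white index at about (315,126). I'll lower the tip and compute the arc about the pivot.

```bash
python3 -m creep '[[-1,0,0,25,0,0,0],[-1,0,0,60,0,0,0],[-1,0,0,90,0,0,0],[-1,0,0,106,0,0,0],[-1,0,0,106,0,0,0],[-1,0,0,106,0,0,0]]'
python3 arc.py .6004 .0058 5 10 15 20 25 30 35 40 | sed 's/np.float64//g'
```

```text
time_s: 8.18
tcp_pos: [0.5332, -0.0326, 0.3902]
ee_rot: [[0.089, -0.996, -0.002], [-0.996, -0.089, -0.001], [0.001, 0.002, -1.0]]
wrist_force: [-0.3, 0.4, 0.2]
gripper_width: 0.003
gripper_force: 0.0
axis in tool [-32.61492786 -71.26671769] yaw -84.89457920024287
[[-1, (-6.3), (2.5), 0, 0, 0, 5.0], [-1, (-12.7), (4.5), 0, 0, 0, 10.0], [-1, (-19.3), (6.0), 0, 0, 0, 15.0], [-1, (-26.0), (6.8), 0, 0, 0, 20.0], [-1, (-32.8), (7.0), 0, 0, 0, 25.0], [-1, (-39.5), (6.7), 0, 0, 0, 30.0], [-1, (-46.2), (5.8), 0, 0, 0, 35.0], [-1, (-52.8), (4.3), 0, 0, 0, 40.0]]
```

```bash
python3 -m creep '[[-1,-6.3,2.5,0,0,0,5],[-1,-12.7,4.5,0,0,0,10],[-1,-19.3,6,0,0,0,15],[-1,-26,6.8,0,0,0,20],[-1,-32.8,7,0,0,0,25],[-1,-39.5,6.7,0,0,0,30],[-1,-46.2,5.8,0,0,0,35],[-1,-52.8,4.3,0,0,0,40]]'
python3 arc.py .6004 .0058 3 6 9 12 15 18 21 24 27 30 | sed 's/np.float64//g'
python3 - <<'E'
from h import *
p,d=vision.capture("wrist"); cv2.imwrite("pics/w7.png",p[:,:,::-1])
E
```

```text
time_s: 8.85
tcp_pos: [0.5241, 0.0195, 0.3927]
ee_rot: [[-0.576, -0.818, 0.002], [-0.818, 0.576, -0.001], [-0.001, -0.002, -1.0]]
wrist_force: [0.5, -3.5, -1.5]
gripper_width: 0.008
gripper_force: 1.3
axis in tool [-32.38167122 -69.36881542] yaw -125.14167264699235
[[-1, (-3.7), (1.6), 0, 0, 0, 3.0], [-1, (-7.5), (3.0), 0, 0, 0, 6.0], [-1, (-11.4), (4.3), 0, 0, 0, 9.0], [-1, (-15.3), (5.3), 0, 0, 0, 12.0], [-1, (-19.3), (6.1), 0, 0, 0, 15.0], [-1, (-23.3), (6.7), 0, 0, 0, 18.0], [-1, (-27.4), (7.1), 0, 0, 0, 21.0], [-1, (-31.4), (7.2), 0, 0, 0, 24.0], [-1, (-35.5), (7.2), 0, 0, 0, 27.0], [-1, (-39.5), (6.9), 0, 0, 0, 30.0]]
```

View pics/w7.png

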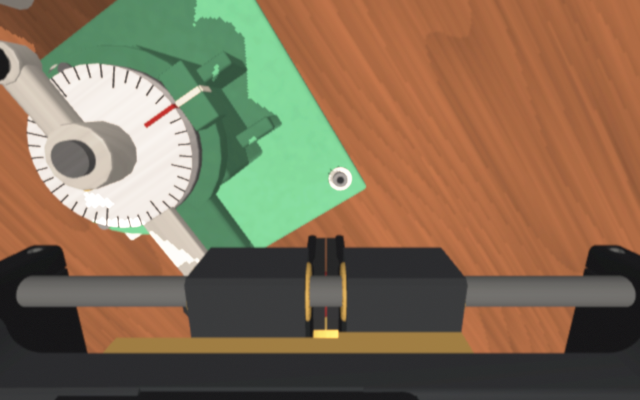

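The dial's red line still meets the index line at about (185,100), and the 3.6 N reading shows the finger is pushing the lever. I'll continue to the stop, slowing at the end.

```bash
python3 -m creep '[[-1,-3.7,1.6,2,0,0,3],[-1,-7.5,3,3,0,0,6],[-1,-11.4,4.3,3,0,0,9],[-1,-15.3,5.3,3,0,0,12],[-1,-19.3,6.1,3,0,0,15],[-1,-23.3,6.7,3,0,0,18],[-1,-25.4,6.9,3,0,0,19.5],[-1,-27.4,7.1,3,0,0,21]]'
python3 arc.py .6004 .0058 1 2 3 4 5 6 7 8 | sed 's/np.float64//g'
```

```text
time_s: 9.57
tcp_pos: [0.5339, 0.0459, 0.3898]
ee_rot: [[-0.827, -0.562, 0.002], [-0.562, 0.827, -0.0], [-0.001, -0.002, -1.0]]
wrist_force: [-1.1, -2.8, 0.7]
gripper_width: 0.005
gripper_force: 1.2
axis in tool [-31.88605951 -69.89742374] yaw -145.83185422692162
[[-1, (-1.2), (0.6), 0, 0, 0, 1.0], [-1, (-2.5), (1.1), 0, 0, 0, 2.0], [-1, (-3.7), (1.6), 0, 0, 0, 3.0], [-1, (-5.0), (2.1), 0, 0, 0, 4.0], [-1, (-6.3), (2.6), 0, 0, 0, 5.0], [-1, (-7.5), (3.0), 0, 0, 0, 6.0], [-1, (-8.8), (3.4), 0, 0, 0, 7.0], [-1, (-10.1), (3.8), 0, 0, 0, 8.0]]
```

```bash
python3 -m creep '[[-1,-1.2,0.6,0,0,0,1],[-1,-2.5,1.1,0,0,0,2],[-1,-3.7,1.6,0,0,0,3],[-1,-5,2.1,0,0,0,4],[-1,-5,2.1,0,0,0,4]]'; python3 -m creep '[[-1,-0.6,0.3,0,0,0,0.5],[-1,-1.2,0.6,0,0,0,1]]'; python3 -m creep '[[-1,-0.6,0.3,0,0,0,0.5],[-1,-1.2,0.6,0,0,0,1]]'
```

```text
time_s: 9.98
tcp_pos: [0.5367, 0.0508, 0.388]
ee_rot: [[-0.865, -0.502, 0.0], [-0.502, 0.865, 0.0], [-0.0, -0.0, -1.0]]
wrist_force: [-1.1, -1.9, 1.0]
gripper_width: 0.006
gripper_force: 0.9
time_s: 10.15
tcp_pos: [0.5373, 0.0518, 0.3878]
ee_rot: [[-0.874, -0.487, -0.0], [-0.487, 0.874, -0.0], [0.0, -0.0, -1.0]]
wrist_force: [-1.6, -2.1, 0.6]
gripper_width: 0.006
gripper_force: 1.1
time_s: 10.32
tcp_pos: [0.5381, 0.053, 0.3877]
ee_rot: [[-0.882, -0.471, -0.0], [-0.471, 0.882, -0.0], [0.0, -0.0, -1.0]]
wrist_force: [-1.5, -2.0, 2.3]
gripper_width: 0.005
gripper_force: 1.1
```

No stop yet, so I'll keep going in small steps.

```bash
for i in 1 2; do python3 -m creep '[[-1,-0.6,0.3,0,0,0,0.5],[-1,-1.2,0.6,0,0,0,1]]' | grep -E "pos|force"; done; python3 arc.py .6004 .0058 1 2 | tail -2
```

```text
tcp_pos: [0.5386, 0.0537, 0.3877]
wrist_force: [-2.0, -3.6, 2.7]
gripper_force: 2.5
tcp_pos: [0.539, 0.0543, 0.3877]
wrist_force: [-3.7, -7.5, 3.0]
gripper_force: 3.7
axis in tool [-35.35330496 -70.23815382] yaw -153.9001309719795
[[-1, np.float64(-1.2), np.float64(0.6), 0, 0, 0, 1.0], [-1, np.float64(-2.5), np.float64(1.1), 0, 0, 0, 2.0]]
```

```bash
python3 -m creep '[[-1,-0.7,0.2,0,0,0,0],[-1,-1.5,0.4,0,0,0,0],[-1,-1.5,0.4,0,0,0,0]]' | grep -E "pos|force"
```

```text
tcp_pos: [0.5396, 0.0547, 0.3876]
wrist_force: [-4.8, -7.8, 5.3]
gripper_force: 4.7
```

```bash
python3 -m creep '[[-1,-1,0.2,0,0,0,0],[-1,-2,0.4,0,0,0,0],[-1,-2,0.4,0,0,0,0]]' | grep -E "pos|force"; python3 -m creep '[[-1,6,0,0,0,0,0],[-1,16,0,0,0,0,0],[-1,25,0,0,0,0,0],[-1,25,0,-30,0,0,0],[-1,25,0,-65,0,0,0],[-1,25,0,-95,0,0,0],[-1,25,0,-110,0,0,0],[-1,25,0,-110,0,0,0]]' | grep -E "time|pos|force"; python3 -m creep '[[-1,30,-10,-10,0,0,0],[-1,65,-20,-15,0,0,0],[-1,95,-30,-15,0,0,0],[-1,110,-30,-15,0,0,0],[-1,110,-30,-15,0,0,0]]'; python3 - <<'E'
from dial import *
c=cam("wrist"); p,_=vision.capture("wrist"); p=p[:,:,::-1].copy(); im=measure(p,c,(.595,-.097)); cv2.imwrite("pics/w8r.png",im)
try:
  for o in angles(im): print(o)
except Exception as e: print(e)
hsv=cv2.cvtColor(im,cv2.COLOR_BGR2HSV);h,s,v=cv2.split(hsv)
t,_=vision.capture("top"); t=cv2.resize(t[140:245,295:420,::-1],None,fx=3,fy=3,interpolation=cv2.INTER_CUBIC)
cv2.imwrite("pics/f.png",np.hstack([cv2.resize(p,(400,315)),t]))
E
```

```text
tcp_pos: [0.5404, 0.0552, 0.3876]
wrist_force: [-7.9, -10.6, 7.9]
gripper_force: 6.6
time_s: 11.82
tcp_pos: [0.5199, 0.0466, 0.5024]
wrist_force: [0.0, -0.1, 0.3]
gripper_force: 0.0
time_s: 12.23
tcp_pos: [0.4318, -0.0302, 0.5127]
ee_rot: [[-0.898, -0.44, 0.001], [-0.44, 0.898, 0.001], [-0.001, 0.001, -1.0]]
wrist_force: [0.5, 0.5, 0.1]
gripper_width: 0.008
gripper_force: 0.0
'NoneType' object is not subscriptable
```

View pics/f.png

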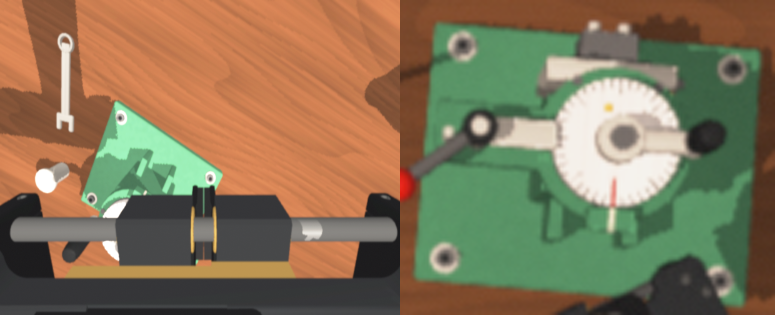

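The right half (top view) shows the red line, ending at about (614,205), running straight into the white index below it. The lever points from (480,126) to (402,185), about 127°, against 127.8° for home, and the force rose against the stop. The arm is clear, so I'll hand in the job.

```bash
python3 -c "from station import r; print(r.finish_job())"
```

```text
the job is handed in; nothing more can be done
None
```

The job is handed in: I stopped the dial's red zero line about 0.3 mm (0.4°) short of the index without overrunning it, then pushed the lock lever home against its stop, never touching the oil can, spanner or collet; the clock stood at about 12 s.

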